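# Open the veneer press by one turn

### The arm

A 6-joint arm with a two-finger parallel gripper is mounted at the origin on the work surface. World frame = base frame: x ahead of the robot, y to its left, z up, the work surface at z = 0. Lengths are in m, angles in rad, forces in N, time in s.
With the tool pointing down it reaches from about 0.375 to 0.9 m from the base axis. Payload 3.1 kg.
Tool frame: the origin (TCP) lies midway between the tips of the shut fingers; the grasp point (between the pads) lies 19 mm behind it; z points along the fingers, y is the line along which they close (so a half turn about z gives the same grasp; the last joint's range is limited). The gripper opens to 85 mm and grips with 20 to 120 N. Pads are 22 mm wide; open, the fingers measure 114 mm over their backs; the gripper's body (76 mm by 85 mm) begins 54 mm behind the grasp point. The pads swing forward as they close: fully open they stand 13 mm farther back than shut.
Start: joints at [-1.292, 0.527, 1.433, -0, 1.181, -0.178], TCP at [0.276, -0.561, 0.231] pointing down, gripper open.
Joint ranges: [-3.08, 3.08], [-0.75, 2.2], [0.22, 2.44], [-1.43, 4.57], [0, 2.65], [-2.85, 2.85]. Speed limits (rad/s): [2.79, 2.79, 3.14, 3.14, 3.14, 3.14].

### API

Orientations are given as a unit quaternion [x, y, z, w].
In Python, from station import manip gives the robot as it stands. The module is installed in compiled form; this text tells all that it offers.
- The arm moves only by the tool apply_moves, never from a script. Its arguments are lists of equal length, an entry for each row: "claw": the gripper's target within -1 to 1 (fully open at 1, half-way at 0, shut at -1); "travel": the shift along the tool's x, y, z scaled (see below), a list of three; "turn": the turn, a rotation vector about the tool's x, y, z scaled (see below), a list of three. In form: {"claw": [claw, ...], "travel": [[dx, dy, dz], ...], "turn": [[rx, ry, rz], ...]}. A call has 1 to 5 rows; each row is the pose to reach, as a shift and turn from the pose commanded when the call began, along the tool's axes at that moment, turning the shorter way round; what a row does not reach only later rows make up. The controller multiplies each number of a shift by 800 mm and each number of a turn by 180 degrees. A row lasts 1/12 s, in which the tool goes at most 41.7 mm and 7.16 degrees, less where a joint would pass 70% of its speed; a pose out of reach is approached as far as the arm can. A call with a number of a shift or a turn outside -1 to 1 is refused whole. A call with a gripper value outside its range is refused whole. The fingers move at their own pace and stop on an object; "newtons" is the grip in N (left out, the last holds). Time passes only in rows, so rows that repeat a pose let the fingers close. It gives the time, the measured TCP pose, the force, the opening and the grip force at its end, in the units of the state.
- manip.sense(): the state, without advancing time (a new reading comes with each control period).
- manip.snapshot(name): name is "side" or "top"; returns a dict with "pixels" (480x640x3 uint8, red, green, blue), "depth" (480x640 float32, m along the optical axis (not along the pixel's ray), 0 where there is no reading), "intrinsics" (3x3 intrinsics, pixels), "R" (3x3) and "t" (3): a world point X has camera coordinates R X + t. Camera axes: x right, y down, z forward; pixel columns grow to the right and rows downward; lengths in m; the calibration is good to about 2 mm. A picture is of the moment at which its call begins.
- manip.sign_off(): hands the job in; it is judged then, once.
The state is a dict: "t": time; "q": joint angles; "qd": joint speeds; "tau": joint torques, N m; "tcp_pos": TCP position; "tool_rot": TCP orientation; "force": force on the tool from outside, world axes, zero at the start; "ft_torque": the same for the moment, N m; "finger_gap": opening from 0.0 (shut) to 1.0 (fully open); "gripper_force": force on a finger pad.
Only numpy, scipy, OpenCV 4.12 (cv2) and the standard library are available. Lean on these libraries where they do the work, as an engineer would, in place of code of your own. Each camera call takes 0.05 s, during which the arm holds its last target. There are 200 camera calls.

### The job

The next panel is a little thicker, so open the small green bench press by exactly one turn: push its hand wheel round by the upright handle, anticlockwise as seen from above, through one full turn, so that the handle stops where it stood at the start. Push gently with the outside of the fingers, without gripping the handle; leave the things lying around the press alone, and finish with the hand clear.

Things in the scene. Friction and masses are not known exactly. Their poses are not given: they have to be found in the camera images.
- wheel (a joint): Turning angle of the hand wheel in rad about its vertical axis; it grows as the wheel turns anticlockwise seen from above (the way that opens the press, raising the platen 5 mm a turn). It starts anywhere from 0 to 4.5 rad; one full turn adds 6.283 rad. There is no stop or spring in the way: the wheel needs about 0.2 N m (some 3 N at the handle), and stays where it is left without coasting. At 0 the handle lies on the +x side of the wheel in the press's own frame.
- wheel_hub (a point): Centre of the grey hand wheel, on its axis at the top of its hub, 195 mm above the work surface. The wheel lies flat on top of the press: rim of 80 mm radius to its centre line, rim bar 14 mm thick with its top at the height of this point, three spokes, nothing taller inside the rim but a screw end 6 mm high.
- handle: The black upright handle, a round post 24 mm in diameter and 72 mm tall, standing on the wheel's rim at one spoke, held on the wheel but free to spin about its own upright axis. Origin: centre of its foot, 80 mm from the wheel's axis and 193 mm above the work surface; its own z points up and its top is at 265 mm.
- press: The bench press, fixed to the bench: green bed 220 x 310 x 40 mm, two steel columns, a green crosshead 70 x 310 mm whose top is at 165 mm, a platen hanging below it, and the hand wheel on top, the tallest part. Origin: centre of its underside, right below the wheel's axis; its long side lies along its own y; its place and yaw vary.
- glue_bottle: White glue bottle, 60 mm in diameter, 160 mm tall, standing loose beside the press. Origin: centre of its underside. To be left alone.
- panel: Loose plywood panel 150 x 120 x 17 mm lying beside the press. Origin: centre of its underside. To be left alone.
- hammer: Hammer lying loose beside the press along its own x. Origin: on its underside. To be left alone.
- pot: Empty aluminium pot, open, 70 mm in diameter, 80 mm tall, standing loose beside the press. Origin: centre of its underside. To be left alone.

How it is judged:
By the outcome, as a careful person would: the job done as asked, in the order asked, and still so for the second after the job is handed in, with the robot touching nothing.
It also fails if it takes over 64 s, if anything falls off the work surface, if the arm or the gripper's body presses on something with over 40 N, if the wrist force passes 120 N, or if a joint passes its speed limit or range.

## Working session

There is one attempt and no reset: what is moved stays moved. The work goes in short steps, Python scripts to look and compute and a tool call to move; the robot and the scene stay as the last step left them, time stands still between calls to the robot, and variables do not carry over. Pictures are saved under pics/ and viewed, at most 10 in all, crops included, and the job is handed in when it is done.

Besides the shell and the picture viewer there is one more tool, called as name(argument=value, ...) on one line, values as JSON. apply_moves: Moves the arm, as the interface text tells. Shifts and turns lie within -1 to 1; 1 stands for 800 mm of shift or 180 degrees of turn. Its arguments: {"type":"object","properties":{"claw":{"type":"array","items":{"type":"number"}},"travel":{"type":"array","items":{"type":"array","items":{"type":"number"}}},"turn":{"type":"array","items":{"type":"array","items":{"type":"number"}}},"newtons":{"type":"number"}},"required":["claw","travel","turn"]}

```bash
mkdir -p pics; python3 - <<'E'
from station import manip
import cv2,numpy as np
s=manip.sense();print({k:np.round(v,3) for k,v in s.items()})
for n in("top","side"):
    d=manip.snapshot(n);cv2.imwrite(f"pics/{n}0.png",d["pixels"][:,:,::-1]);np.savez(f"{n}0.npz",**d)
    print(n,d["intrinsics"].round(1).tolist(),(-d["R"].T@d["t"]).round(3))
E
```

```text
{'t': np.float64(0.0), 'q': array([-1.292,  0.528,  1.434,  0.   ,  1.181, -0.179]), 'qd': array([ 0.001,  0.002, -0.   , -0.   ,  0.002, -0.002]), 'tau': array([-1.0000e-03, -4.4235e+01, -1.7803e+01, -0.0000e+00,  8.0000e-03,
        0.0000e+00]), 'tcp_pos': array([ 0.276, -0.56 ,  0.23 ]), 'tool_rot': array([ 0.974,  0.226, -0.   , -0.001]), 'force': array([-0.041,  0.678, -0.209]), 'ft_torque': array([-0.008, -0.015,  0.059]), 'gripper_force': np.float64(0.0), 'finger_gap': np.float64(0.999)}
top [[585.0, 0.0, 329.1], [0.0, 585.0, 244.0], [0.0, 0.0, 1.0]] [ 0.223 -0.007  1.587]
side [[500.3, 0.0, 315.2], [0.0, 500.3, 251.1], [0.0, 0.0, 1.0]] [0.246 0.733 1.06 ]
```

View pics/top0.png

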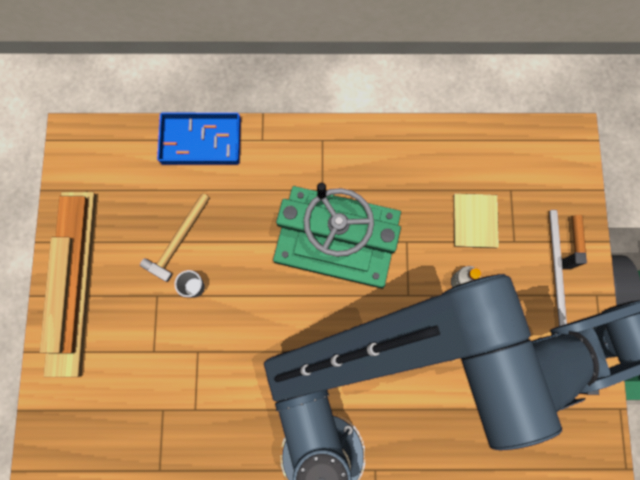

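View pics/side0.png

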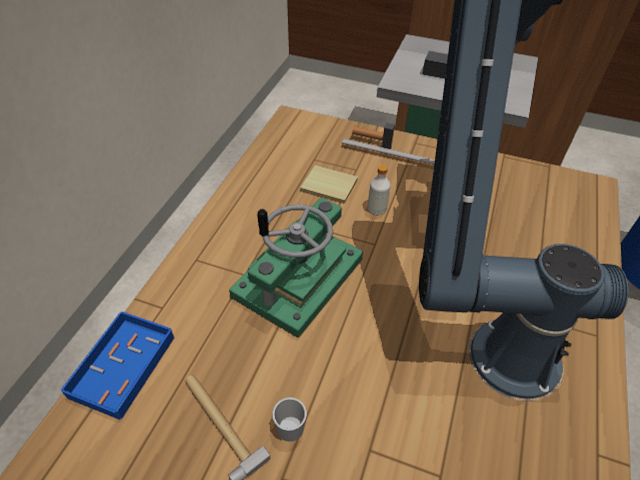

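The top view shows the hub at about (339,221), the handle top at about (321,189), the glue bottle at (467,277), the pot at (189,284) and the panel at (476,220). The side view shows the handle top at about (263,213).

```bash
cat >h.py <<'E'
import numpy as np
from scipy.optimize import least_squares
def ray(d,uv,z):
    c=-d["R"].T@d["t"];v=d["R"].T@np.linalg.inv(d["intrinsics"])@[*uv,1]
    return c+v*(z-c[2])/v[2]
def cloud(d):
    v,u=np.mgrid[:480,:640];z=d["depth"]
    p=np.stack([u*z,v*z,z],-1) 
    K=d["intrinsics"];p[...,0]=(u-K[0,2])*z/K[0,0];p[...,1]=(v-K[1,2])*z/K[1,1]
    P=(p-d["t"])@d["R"];P[z==0]=np.nan;return P
def wheel(d,c0):
    P=cloud(d);px=d["pixels"].astype(int);r=np.hypot(P[...,0]-c0[0],P[...,1]-c0[1])
    black=(px.max(-1)<60)&(r<.13)&(P[...,2]>.205)&(P[...,2]<.28)
    gray=(np.ptp(px,axis=-1)<25)&(px.max(-1)>70)&(abs(P[...,2]-.19)<.012)&(r<.11)&(r>.06)
    f=least_squares(lambda c:np.hypot(*(P[gray][:,:2]-c[:2]).T)-.08,c0[:2],loss="soft_l1",f_scale=.003).x
    return f,P[black],P[gray]
E
python3 - <<'E'
from h import *
for n,hub,hd in(("top",(339,221),(321,187)),("side",(297,229),(263,212))):
    d=np.load(n+"0.npz");c=ray(d,hub,.2);print(n,"hub",c.round(3),"handle top",ray(d,hd,.265).round(3))
    f,b,g=wheel(d,c);print(" fit",f.round(4),len(g),"z",np.median(g[:,2]).round(3),"handle",len(b),np.median(b,0).round(3),b.min(0).round(3),b.max(0).round(3))
    t=b[b[:,2]>.255];print(" top pts",len(t),((t.min(0)+t.max(0))/2).round(4))
    P=cloud(d);px=d["pixels"].astype(int)
    print(" crosshead tops z .165 green:")
    m=(px[...,1]>px[...,0]+30)&(px[...,1]>px[...,2]+15)&(abs(P[...,2]-.165)<.006)
    q=P[m][:,:2];w,V=np.linalg.eigh(np.cov((q-q.mean(0)).T));print("  ",len(q),q.mean(0).round(3),np.degrees(np.arctan2(V[1,1],V[0,1])).round(1))
d=np.load("top0.npz");print("bottle",ray(d,(462,275),.1),"pot",ray(d,(189,284),.08),"panel",ray(d,(476,220),.017))
E
```

```text
top hub [ 0.573 -0.041  0.2  ] handle top [0.639 0.003 0.265]
 fit [ 0.5729 -0.0397] 1014 z 0.194 handle 94 [0.635 0.003 0.256] [ 0.631 -0.006  0.205] [0.647 0.013 0.272]
 top pts 48 [0.6394 0.0031 0.2638]
 crosshead tops z .165 green:
   1940 [ 0.573 -0.039] 76.1
side hub [ 0.57  -0.032  0.2  ] handle top [0.638 0.003 0.265]
 fit [ 0.572  -0.0368] 870 z 0.193 handle 199 [0.637 0.01  0.244] [ 0.629 -0.006  0.205] [0.65  0.015 0.267]
 top pts 69 [0.6399 0.0049 0.2609]
 crosshead tops z .165 green:
   1363 [ 0.575 -0.011] 75.2
bottle [ 0.45475117 -0.35880787  0.1       ] pot [0.43438269 0.34605199 0.08      ] panel [ 0.62172762 -0.42470115  0.017     ]
```

Hub ≈ (0.573, −0.039), handle ≈ (0.639, 0.004), which gives a radius of 80 mm at about 33°, as it must be. I'll shut the fingers, rise, and go to a point about 30° behind the handle.

apply_moves(claw=[-1,-1,-1,-1,-1], travel=[[0,0,-0.05],[0,0,-0.1],[0.712,-0.383,-0.112],[0.712,-0.383,-0.112],[0.712,-0.383,-0.112]], turn=[[0,0,0],[0,0,0],[0,0,0],[0,0,0],[0,0,0]])

```text
t: 0.52
tcp_pos: [0.3486, -0.4585, 0.3136]
tool_rot: [0.974, 0.225, 0.0, 0.0]
force: [0.2, 1.1, -0.9]
finger_gap: 0.302
gripper_force: 0.0
```

apply_moves(claw=[-1,-1,-1,-1,-1], travel=[[0.574,-0.308,0],[0.574,-0.308,0],[0.574,-0.308,0],[0.574,-0.308,0],[0.574,-0.308,0]], turn=[[0,0,0],[0,0,0],[0,0,0],[0,0,0],[0,0,0]])

```text
t: 0.93
tcp_pos: [0.4702, -0.2878, 0.3129]
tool_rot: [0.974, 0.226, -0.0, -0.0]
force: [0.5, -0.3, 0.5]
finger_gap: -0.006
gripper_force: 0.0
```

```bash
cat >plan.py <<'E'
from station import manip
import numpy as np
from scipy.spatial.transform import Rotation as Ro
H=np.array([.5727,-.039])
def at(deg,r=.08,z=.222): return np.array([*(H+r*np.array([np.cos(np.radians(deg)),np.sin(np.radians(deg))])),z])
def plan(targets,start=None,q=(.9742,.2258,0,0)):
    s=manip.sense();p=s["tcp_pos"] if start is None else np.array(start)
    R=Ro.from_quat(q).as_matrix()
    for i in range(0,len(targets),5):
        rows=[(R.T@(t-p)/.8).round(3) for t in targets[i:i+5]];print([r.tolist() for r in rows]);p=p+R@rows[-1]*.8
    print("end",p.round(4))
E
python3 - <<'E'
from plan import *
print(manip.sense()["tcp_pos"]);plan([at(2.8,z=.32)])
E
```

```text
[ 0.47021836 -0.28778726  0.3128631 ]
[[0.344, -0.183, -0.009]]
end [ 0.653  -0.0352  0.3201]
```

apply_moves(claw=[-1,-1,-1,-1,-1], travel=[[0.344,-0.183,0],[0.344,-0.183,0],[0.344,-0.183,0],[0.344,-0.183,0],[0.344,-0.183,0]], turn=[[0,0,0],[0,0,0],[0,0,0],[0,0,0],[0,0,0]])

```text
t: 1.35
tcp_pos: [0.5921, -0.1188, 0.3127]
tool_rot: [0.974, 0.226, -0.0, -0.0]
force: [0.8, -0.3, 0.2]
finger_gap: -0.002
gripper_force: 0.0
```

```bash
python3 - <<'E'
from plan import *
print(manip.sense()["tcp_pos"]);plan([at(2.8,z=.32)])
E
```

```text
[ 0.59211959 -0.11880507  0.3127456 ]
[[0.114, -0.061, -0.009]]
end [ 0.6526 -0.0349  0.3199]
```

apply_moves(claw=[-1,-1,-1,-1,-1], travel=[[0.114,-0.061,0],[0.114,-0.061,0],[0.114,-0.061,0],[0.114,-0.061,0],[0.114,-0.061,0]], turn=[[0,0,0],[0,0,0],[0,0,0],[0,0,0],[0,0,0]])

```text
t: 1.77
tcp_pos: [0.6518, -0.0356, 0.3122]
tool_rot: [0.974, 0.228, -0.001, -0.0]
force: [-0.0, -0.5, -0.7]
finger_gap: -0.001
gripper_force: 0.0
```

```bash
python3 - <<'E'
from plan import *
from h import *
import cv2
print(manip.sense()["tcp_pos"]);plan([at(2.8,z=.222)])
d=manip.snapshot("side");cv2.imwrite("pics/s1.png",d["pixels"][80:330,130:430,::-1].repeat(2,0).repeat(2,1))
E
```

```text
[ 0.65179683 -0.0356326   0.31216346]
[[0.001, -0.0, 0.113]]
end [ 0.6525 -0.0353  0.2218]
```

View pics/s1.png

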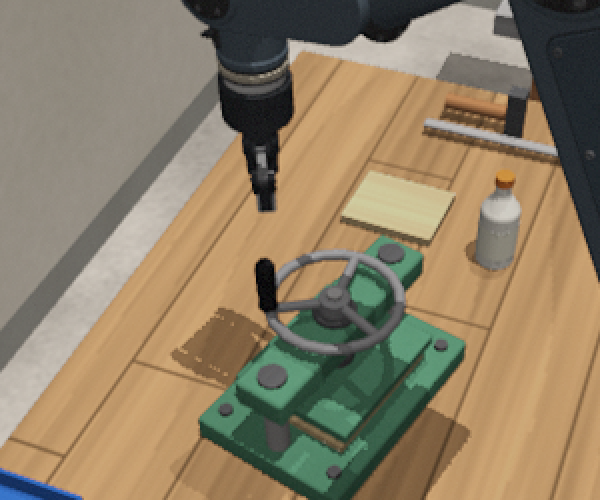

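The shut fingers (tip at crop pixel (265,208)) hang behind the handle (265,285) and clear of everything. I'll lower them.

apply_moves(claw=[-1,-1,-1,-1,-1], travel=[[0,0,0.03],[0,0,0.06],[0,0,0.09],[0,0,0.113],[0,0,0.113]], turn=[[0,0,0],[0,0,0],[0,0,0],[0,0,0],[0,0,0]])

```text
t: 2.23
tcp_pos: [0.6486, -0.0385, 0.2189]
tool_rot: [0.974, 0.225, -0.004, -0.001]
force: [-0.7, -0.2, 0.9]
finger_gap: -0.005
gripper_force: 0.0
```

```bash
python3 - <<'E'
from plan import *
s=manip.sense();print(s["tcp_pos"],s["force"])
plan([at(a) for a in 2.8+7*np.arange(1,46)],start=(.6522,-.0356,.222))
E
```

```text
[ 0.64863444 -0.03851522  0.21886372] [-0.65336405 -0.21874774  0.91001331]
[[0.005, -0.012, 0.0], [0.008, -0.024, 0.0], [0.009, -0.036, 0.0], [0.009, -0.048, 0.0], [0.007, -0.06, 0.0]]
[[-0.003, -0.012, 0.0], [-0.008, -0.023, 0.0], [-0.014, -0.034, 0.0], [-0.021, -0.044, 0.0], [-0.03, -0.053, 0.0]]
[[-0.009, -0.007, 0.0], [-0.019, -0.014, 0.0], [-0.03, -0.019, 0.0], [-0.042, -0.023, 0.0], [-0.054, -0.026, 0.0]]
[[-0.012, -0.001, 0.0], [-0.024, -0.0, 0.0], [-0.036, 0.002, 0.0], [-0.048, 0.005, 0.0], [-0.059, 0.01, 0.0]]
[[-0.011, 0.006, 0.0], [-0.02, 0.013, 0.0], [-0.029, 0.022, 0.0], [-0.037, 0.031, 0.0], [-0.043, 0.042, 0.0]]
[[-0.005, 0.011, 0.0], [-0.009, 0.022, 0.0], [-0.011, 0.034, 0.0], [-0.012, 0.047, 0.0], [-0.011, 0.059, 0.0]]
[[0.002, 0.012, 0.0], [0.005, 0.023, 0.0], [0.01, 0.035, 0.0], [0.017, 0.045, 0.0], [0.024, 0.055, 0.0]]
[[0.009, 0.008, 0.0], [0.019, 0.016, 0.0], [0.029, 0.022, 0.0], [0.04, 0.027, 0.0], [0.052, 0.03, 0.0]]
[[0.012, 0.002, 0.0], [0.024, 0.003, 0.0], [0.036, 0.002, 0.0], [0.048, -0.0, 0.0], [0.06, -0.004, 0.0]]
end [ 0.6321 -0.0927  0.222 ]
```

apply_moves(claw=[-1,-1,-1,-1,-1], travel=[[0.005,-0.012,0],[0.008,-0.024,0],[0.009,-0.036,0],[0.009,-0.048,0],[0.007,-0.06,0]], turn=[[0,0,0],[0,0,0],[0,0,0],[0,0,0],[0,0,0]])

```text
t: 2.65
tcp_pos: [0.6368, 0.0092, 0.225]
tool_rot: [0.974, 0.227, 0.002, 0.001]
force: [1.4, -4.2, 5.1]
finger_gap: 0.003
gripper_force: 3.0
```

apply_moves(claw=[-1,-1,-1,-1,-1], travel=[[-0.003,-0.012,0],[-0.008,-0.023,0],[-0.014,-0.034,0],[-0.021,-0.044,0],[-0.03,-0.053,0]], turn=[[0,0,0],[0,0,0],[0,0,0],[0,0,0],[0,0,0]])

```text
t: 3.07
tcp_pos: [0.5947, 0.0374, 0.2226]
tool_rot: [0.974, 0.227, 0.0, -0.0]
force: [4.0, -0.4, 1.7]
finger_gap: 0.004
gripper_force: 0.0
```

```bash
cat >look.py <<'E'
from plan import *
from h import *
import cv2,sys
s=manip.sense();print(s["t"].round(2),s["tcp_pos"].round(4),"F",s["force"].round(1),"q6",s["q"][5].round(2))
v=s["tcp_pos"][:2]-H;print("tcp ang",np.degrees(np.arctan2(v[1],v[0])).round(1),"r",np.hypot(*v).round(4))
for n in("top","side"):
    d=manip.snapshot(n);_,b,g=wheel(d,np.array([*H,.2]))
    m=np.hypot(b[:,0]-s["tcp_pos"][0],b[:,1]-s["tcp_pos"][1])>.017
    b=b[m];print(n,len(b),np.median(b,0).round(4) if len(b) else "")
    if len(sys.argv)>1: cv2.imwrite(f"pics/{sys.argv[1]}_{n}.png",cv2.resize(d["pixels"][130:310,230:450,::-1] if n=="top" else d["pixels"][130:330,180:400,::-1],None,fx=2.7,fy=2.7))
E
python3 look.py a
```

```text
Traceback (most recent call last):
  File "look.py", line 4, in <module>
    s=manip.sense();print(s["t"].round(2),s["tcp_pos"].round(4),"F",s["force"].round(1),"q6",s["q"][5].round(2))
                          ^^^^^^^^^^^^
AttributeError: 'float' object has no attribute 'round'
```

```bash
sed -i 's/s\["t"\].round(2)/round(s["t"],2)/' look.py; python3 look.py a
```

```text
3.07 [0.5947 0.0374 0.2226] F [ 4.  -0.4  1.7] q6 0.99
tcp ang 73.9 r 0.0795
top 0 
side 235 [0.5616 0.0483 0.245 ]
```

View pics/a_side.png

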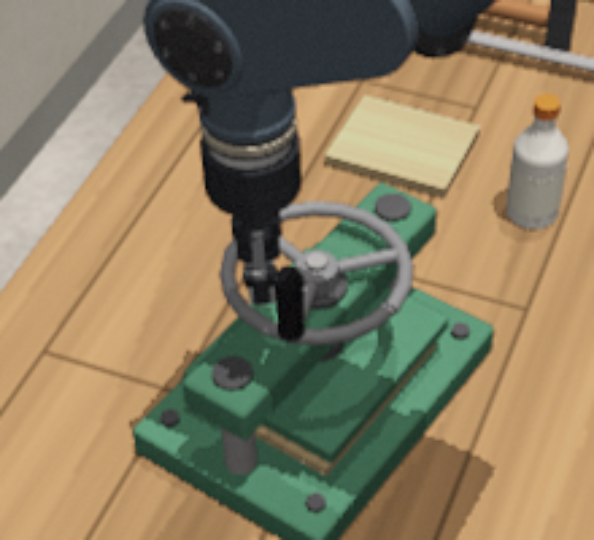

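The handle (crop pixel (290,300)) is being pushed ahead of the fingers (258,285) with only about 4 N, so I'll continue.

apply_moves(claw=[-1,-1,-1,-1,-1], travel=[[-0.009,-0.007,0],[-0.019,-0.014,0],[-0.03,-0.019,0],[-0.042,-0.023,0],[-0.054,-0.026,0]], turn=[[0,0,0],[0,0,0],[0,0,0],[0,0,0],[0,0,0]])

```text
t: 3.58
tcp_pos: [0.5462, 0.0359, 0.2224]
tool_rot: [0.974, 0.226, -0.0, -0.0]
force: [3.1, 1.9, -2.3]
finger_gap: -0.002
gripper_force: 1.7
```

apply_moves(claw=[-1,-1,-1,-1,-1], travel=[[-0.012,-0.001,0],[-0.024,0,0],[-0.036,0.002,0],[-0.048,0.005,0],[-0.059,0.01,0]], turn=[[0,0,0],[0,0,0],[0,0,0],[0,0,0],[0,0,0]])

```text
t: 4.0
tcp_pos: [0.508, 0.0073, 0.2232]
tool_rot: [0.974, 0.226, 0.0, -0.0]
force: [2.2, 1.9, 0.6]
finger_gap: 0.001
gripper_force: 0.0
```

apply_moves(claw=[-1,-1,-1,-1,-1], travel=[[-0.011,0.006,0],[-0.02,0.013,0],[-0.029,0.022,0],[-0.037,0.031,0],[-0.043,0.042,0]], turn=[[0,0,0],[0,0,0],[0,0,0],[0,0,0],[0,0,0]])

```text
t: 4.42
tcp_pos: [0.4914, -0.0382, 0.223]
tool_rot: [0.974, 0.226, -0.001, -0.001]
force: [-0.3, 4.5, 5.9]
finger_gap: -0.003
gripper_force: 2.9
```

```bash
python3 look.py b
```

```text
4.42 [ 0.4914 -0.0382  0.223 ] F [-0.3  4.5  5.9] q6 0.81
tcp ang 179.4 r 0.0813
top 9 [ 0.4893 -0.0707  0.225 ]
side 10 [ 0.4862 -0.0111  0.2737]
```

apply_moves(claw=[-1,-1,-1,-1,-1], travel=[[-0.005,0.011,0],[-0.009,0.022,0],[-0.011,0.034,0],[-0.012,0.047,0],[-0.011,0.059,0]], turn=[[0,0,0],[0,0,0],[0,0,0],[0,0,0],[0,0,0]])

```text
t: 4.93
tcp_pos: [0.5054, -0.0847, 0.2226]
tool_rot: [0.974, 0.226, -0.001, -0.0]
force: [-0.8, 3.1, 2.7]
finger_gap: -0.001
gripper_force: 2.0
```

apply_moves(claw=[-1,-1,-1,-1,-1], travel=[[0.002,0.012,0],[0.005,0.023,0],[0.01,0.035,0],[0.017,0.045,0],[0.024,0.055,0]], turn=[[0,0,0],[0,0,0],[0,0,0],[0,0,0],[0,0,0]])

```text
t: 5.35
tcp_pos: [0.5429, -0.1156, 0.2225]
tool_rot: [0.974, 0.226, -0.0, -0.0]
force: [-2.6, 0.6, 1.0]
finger_gap: -0.002
gripper_force: 0.0
```

apply_moves(claw=[-1,-1,-1,-1,-1], travel=[[0.009,0.008,0],[0.019,0.016,0],[0.029,0.022,0],[0.04,0.027,0],[0.052,0.03,0]], turn=[[0,0,0],[0,0,0],[0,0,0],[0,0,0],[0,0,0]])

```text
t: 5.77
tcp_pos: [0.5911, -0.1186, 0.2225]
tool_rot: [0.974, 0.226, -0.0, 0.0]
force: [-3.6, -2.0, 0.5]
finger_gap: -0.002
gripper_force: 1.7
```

apply_moves(claw=[-1,-1,-1,-1,-1], travel=[[0.012,0.002,0],[0.024,0.003,0],[0.036,0.002,0],[0.048,0,0],[0.06,-0.004,0]], turn=[[0,0,0],[0,0,0],[0,0,0],[0,0,0],[0,0,0]])

```text
t: 6.18
tcp_pos: [0.6325, -0.0936, 0.2226]
tool_rot: [0.974, 0.226, -0.0, 0.0]
force: [-4.4, -2.3, 1.4]
finger_gap: -0.002
gripper_force: 0.0
```

```bash
python3 look.py c; python3 - <<'E'
from plan import *
plan([at(a) for a in (323,328,333,338,343,346,349,352,354,356)],start=(.6321,-.0927,.222))
E
```

```text
6.18 [ 0.6325 -0.0936  0.2226] F [-4.4 -2.3  1.4] q6 0.79
tcp ang -42.4 r 0.081
top 0 
side 204 [ 0.6432 -0.0604  0.2451]
[[0.008, -0.004, 0.0], [0.016, -0.008, 0.0], [0.023, -0.013, 0.0], [0.03, -0.019, 0.0], [0.036, -0.025, 0.0]]
[[0.003, -0.004, 0.0], [0.007, -0.008, 0.0], [0.01, -0.012, 0.0], [0.012, -0.015, 0.0], [0.013, -0.018, 0.0]]
end [ 0.6522 -0.0446  0.222 ]
```

View pics/c_side.png

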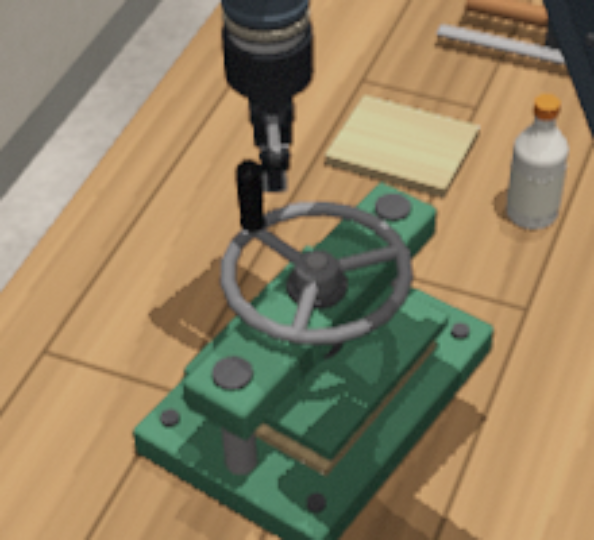

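The handle (crop pixel (250,195)) is near 342°, with the fingers behind it at (275,170). I'll approach the end slowly.

apply_moves(claw=[-1,-1,-1,-1,-1], travel=[[0.008,-0.004,0],[0.016,-0.008,0],[0.023,-0.013,0],[0.03,-0.019,0],[0.036,-0.025,0]], turn=[[0,0,0],[0,0,0],[0,0,0],[0,0,0],[0,0,0]])

```text
t: 6.7
tcp_pos: [0.6491, -0.063, 0.223]
tool_rot: [0.974, 0.226, -0.0, 0.0]
force: [-4.3, -3.8, 0.4]
finger_gap: -0.001
gripper_force: 2.7
```

apply_moves(claw=[-1,-1,-1,-1,-1], travel=[[0.003,-0.004,0],[0.007,-0.008,0],[0.01,-0.012,0],[0.012,-0.015,0],[0.013,-0.018,0]], turn=[[0,0,0],[0,0,0],[0,0,0],[0,0,0],[0,0,0]])

```text
t: 7.12
tcp_pos: [0.6528, -0.0456, 0.2232]
tool_rot: [0.974, 0.226, 0.001, 0.0]
force: [-0.3, -2.8, 1.8]
finger_gap: 0.001
gripper_force: 1.6
```

```bash
cat >ang.py <<'E'
# angle from side (and top) pictures: handle pixels against the start picture, same visible-surface bias
from plan import *
from h import *
s=manip.sense();v=s["tcp_pos"][:2]-H;print(round(s["t"],2),s["tcp_pos"].round(4),"ang",np.degrees(np.arctan2(v[1],v[0])).round(2),"F",s["force"].round(1))
def hd(d):
    P=cloud(d);px=d["pixels"];r=np.hypot(P[...,0]-H[0],P[...,1]-H[1])
    m=(px.max(-1)<60)&(r<.11)&(r>.05)&(P[...,2]>.205)&(P[...,2]<.28)
    return m,P
for n in("side","top"):
    o=[]
    for d in(np.load(n+"0.npz"),manip.snapshot(n)):
        m,P=hd(d);a=np.degrees(np.arctan2(P[m][:,1]-H[1],P[m][:,0]-H[0]))
        uv=np.argwhere(m)[:,::-1];o.append((m.sum(),np.median(a).round(2),uv.mean(0).round(2) if len(uv) else 0, (uv.min(0),uv.max(0)) if len(uv) else 0))
    print(n,*o,sep="\n  ")
E
python3 ang.py;  python3 look.py d
```

```text
7.12 [ 0.6528 -0.0456  0.2232] ang -4.68 F [-0.3 -2.8  1.8]
side
  (np.int64(199), np.float64(37.3), array([262.7, 220.8]), (array([258, 209]), array([268, 232])))
  (np.int64(215), np.float64(22.75), array([263.23, 213.8 ]), (array([258, 203]), array([269, 227])))
top
  (np.int64(94), np.float64(33.57), array([321.27, 190.16]), (array([317, 184]), array([325, 196])))
  (np.int64(0), np.float64(nan), 0, 0)
7.22 [ 0.6525 -0.045   0.2232] F [-0.2 -2.2  1.2] q6 0.87
tcp ang -4.3 r 0.0801
top 0 
side 203 [ 0.6442 -0.0072  0.2459]
  return _methods._mean(a, axis=axis, dtype=dtype,
  ret = ret.dtype.type(ret / rcount)
```

View pics/d_side.png

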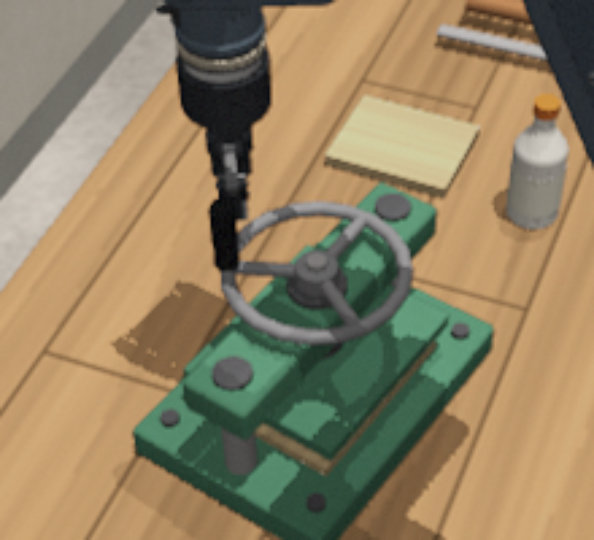

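The handle (crop pixel (225,235)) still has a few degrees to go. I'll measure the spokes for precision by rectifying the wheel plane into polar form and comparing with the start picture.

```bash
cat >spoke.py <<'E'
# spoke angle change since the start picture: saturation on the wheel plane, unwrapped, circular correlation
from plan import *
import cv2
A=np.radians(np.arange(0,360,.25));r=np.linspace(.028,.068,25)
def prof(d):
    X=np.stack([H[0]+r[:,None]*np.cos(A),H[1]+r[:,None]*np.sin(A),np.full((25,len(A)),.189)],-1)
    c=X@d["R"].T+d["t"];uv=(c@d["intrinsics"].T);uv=(uv[...,:2]/uv[...,2:]).astype(np.float32)
    im=d["pixels"].astype(np.float32);S=(np.ptp(im,axis=-1)/(im.max(-1)+5))
    return cv2.remap(S,uv[...,0],uv[...,1],cv2.INTER_LINEAR).mean(0)
s=manip.sense();v=s["tcp_pos"][:2]-H;print(round(s["t"],2),"tcp",s["tcp_pos"].round(4),np.degrees(np.arctan2(v[1],v[0])).round(2),"F",s["force"].round(1))
ref=33.0
for n in("side","top"):
    p,q=prof(np.load(n+"0.npz")),prof(manip.snapshot(n))
    sh=np.arange(-40,20.1,.25);co=[np.corrcoef(np.roll(p,int(k*4)),q)[0,1] for k in sh]
    i=int(np.argmax(co));print(n,"shift",sh[i],"corr",round(co[i],3))
    def dips(f): # spoke centre near each expected angle
        return [f]
E
python3 spoke.py
```

```text
7.32 tcp [ 0.6524 -0.0452  0.2231] -4.48 F [ 0.8 -0.1  2. ]
side shift -13.25 corr 0.98
top shift -13.75 corr 0.378
```

```bash
sed -i '/def dips/,$d' spoke.py; python3 - <<'E'
from plan import *
plan([at(a) for a in (358,360,362,364,366)],start=(.6522,-.0446,.222))
E
```

```text
[[0.002, -0.003, 0.0], [0.004, -0.006, 0.0], [0.005, -0.009, 0.0], [0.006, -0.012, 0.0], [0.008, -0.016, 0.0]]
end [ 0.6523 -0.0303  0.222 ]
```

apply_moves(claw=[-1,-1,-1,-1,-1], travel=[[0.002,-0.003,0],[0.004,-0.006,0],[0.005,-0.009,0],[0.006,-0.012,0],[0.008,-0.016,0]], turn=[[0,0,0],[0,0,0],[0,0,0],[0,0,0],[0,0,0]])

```text
t: 7.83
tcp_pos: [0.6523, -0.0316, 0.2231]
tool_rot: [0.974, 0.226, 0.0, 0.0]
force: [0.6, -2.6, 3.4]
finger_gap: -0.0
gripper_force: 2.2
```

```bash
python3 spoke.py; sleep 0; python3 spoke.py; python3 - <<'E'
from plan import *
plan([at(a) for a in (367,368,369,370,371)],start=(.6523,-.0303,.222))
E
```

```text
7.83 tcp [ 0.6523 -0.0316  0.2231] 5.3 F [ 0.6 -2.6  3.4]
side shift -4.0 corr 0.994
top shift -3.25 corr 0.406
7.93 tcp [ 0.6521 -0.0305  0.223 ] 6.12 F [ 0.6 -0.8  3.5]
side shift -3.0 corr 0.995
top shift -3.25 corr 0.407
[[0.0, -0.001, 0.0], [0.001, -0.003, 0.0], [0.001, -0.005, 0.0], [0.002, -0.006, 0.0], [0.002, -0.008, 0.0]]
end [ 0.6509 -0.0238  0.222 ]
```

apply_moves(claw=[-1,-1,-1,-1,-1], travel=[[0,-0.001,0],[0,-0.002,0],[0.001,-0.003,0],[0.001,-0.004,0],[0.001,-0.004,0]], turn=[[0,0,0],[0,0,0],[0,0,0],[0,0,0],[0,0,0]])

```text
t: 8.45
tcp_pos: [0.6514, -0.0283, 0.223]
tool_rot: [0.974, 0.226, 0.0, 0.0]
force: [1.5, -2.3, 4.8]
finger_gap: -0.001
gripper_force: 2.6
```

```bash
python3 spoke.py;python3 spoke.py
```

```text
8.45 tcp [ 0.6514 -0.0283  0.223 ] 7.73 F [ 1.5 -2.3  4.8]
side shift -1.5 corr 0.995
top shift -2.0 corr 0.408
8.55 tcp [ 0.6514 -0.0283  0.223 ] 7.71 F [ 1.  -2.7  4.7]
side shift -1.5 corr 0.995
top shift -2.0 corr 0.412
```

apply_moves(claw=[-1,-1,-1,-1,-1], travel=[[0,-0.001,0],[0,-0.002,0],[0,-0.0025,0],[0,-0.0025,0],[0,-0.0025,0]], turn=[[0,0,0],[0,0,0],[0,0,0],[0,0,0],[0,0,0]])

```text
t: 9.07
tcp_pos: [0.6505, -0.0264, 0.2229]
tool_rot: [0.974, 0.226, 0.0, 0.0]
force: [0.7, -2.1, 5.4]
finger_gap: 0.003
gripper_force: 2.8
```

```bash
python3 spoke.py
```

```text
9.07 tcp [ 0.6505 -0.0264  0.2229] 9.18 F [ 0.7 -2.1  5.4]
side shift 0.25 corr 0.996
top shift -0.25 corr 0.408
```

It is within about 0.3°. I'll back away from the handle, rise, and move clear.

apply_moves(claw=[-1,-1,-1,-1,-1], travel=[[0,0.01,0],[0,0.03,0],[0,0.03,-0.03],[0,0.03,-0.08],[0,0.03,-0.12]], turn=[[0,0,0],[0,0,0],[0,0,0],[0,0,0],[0,0,0]])

```text
t: 9.58
tcp_pos: [0.6606, -0.0489, 0.3181]
tool_rot: [0.974, 0.226, -0.002, -0.001]
force: [0.8, 0.4, 0.4]
finger_gap: 0.0
gripper_force: 0.0
```

apply_moves(claw=[-1,-1,-1,-1,-1], travel=[[-0.4,0.2,0],[-0.4,0.2,0],[-0.4,0.2,0],[-0.4,0.2,0],[-0.4,0.2,0]], turn=[[0,0,0],[0,0,0],[0,0,0],[0,0,0],[0,0,0]])

```text
t: 10.0
tcp_pos: [0.5331, -0.2153, 0.3176]
tool_rot: [0.974, 0.227, -0.001, -0.001]
force: [-0.2, -1.1, 0.1]
finger_gap: -0.002
gripper_force: 0.0
```

apply_moves(claw=[-1,-1,-1,-1,-1], travel=[[-0.2,0.1,0],[-0.2,0.1,0],[-0.2,0.1,0],[-0.2,0.1,0],[-0.2,0.1,0]], turn=[[0,0,0],[0,0,0],[0,0,0],[0,0,0],[0,0,0]])

```text
t: 10.42
tcp_pos: [0.4227, -0.361, 0.3177]
tool_rot: [0.975, 0.224, -0.001, -0.0]
force: [1.1, 0.1, 0.2]
finger_gap: 0.0
gripper_force: 0.0
```

```bash
python3 spoke.py; python3 ang.py; python3 - <<'E'
from station import manip
import cv2
cv2.imwrite("pics/end.png",manip.snapshot("side")["pixels"][:,:,::-1])
E
```

```text
10.42 tcp [ 0.4227 -0.361   0.3177] -114.97 F [1.1 0.1 0.2]
side shift 0.0 corr 0.999
top shift 0.0 corr 1.0
10.52 [ 0.4245 -0.3587  0.3177] ang -114.87 F [0.5 0.1 0.2]
side
  (np.int64(199), np.float64(37.3), array([262.7, 220.8]), (array([258, 209]), array([268, 232])))
  (np.int64(196), np.float64(37.36), array([262.67, 220.79]), (array([258, 209]), array([268, 233])))
top
  (np.int64(94), np.float64(33.57), array([321.27, 190.16]), (array([317, 184]), array([325, 196])))
  (np.int64(91), np.float64(33.8), array([321.32, 190.2 ]), (array([318, 184]), array([325, 197])))
```

View pics/end.png

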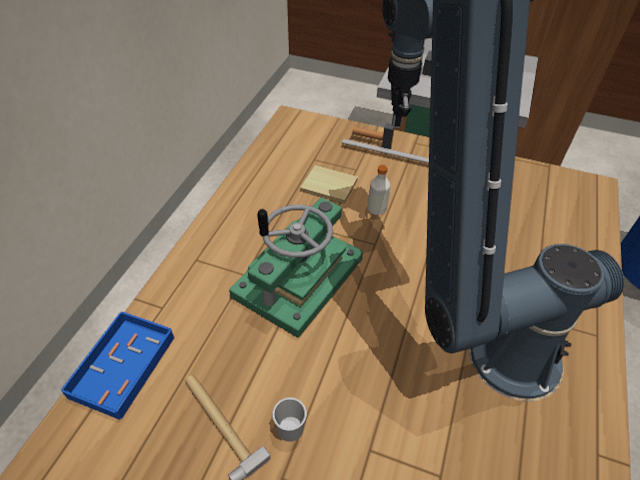

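The handle is back at its starting pixels (263,221), the bottle, panel, hammer and pot have not moved, and the hand is clear.

```bash
python3 -c "
from station import manip
print(manip.sign_off())"
```

```text
the job is handed in; nothing more can be done
None
```

I turned the hand wheel one full turn anticlockwise, and the cameras show the handle back where it started, to within about 0.3°; the loose items look undisturbed, the hand is clear, and the job is handed in.

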